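# Start the sprouting box

### The arm

A 6-joint arm with a two-finger parallel gripper is mounted at the origin on the work surface. World frame = base frame: x ahead of the robot, y to its left, z up, the work surface at z = 0. Lengths are in m, angles in rad, forces in N, time in s.
With the tool pointing down it reaches from about 0.3 to 0.85 m from the base axis. Payload 4.2 kg.
Tool frame: the origin (TCP) lies midway between the tips of the shut fingers; the grasp point (between the pads) lies 19 mm behind it; z points along the fingers, y is the direction in which the jaws open and shut (so a half turn about z gives the same grasp; the last joint's range is limited). The gripper opens to 91 mm and grips with 3 to 60 N. Pads are 32 mm wide; open, the fingers measure 118 mm over their backs; the gripper's body (76 mm by 178 mm) begins 60 mm behind the grasp point.
Start: joints at [-1.301, 0.32, 1.565, -0, 1.257, -0.02], TCP at [0.164, -0.551, 0.214] pointing down, gripper open.
Joint ranges: [-3.11, 3.11], [-0.84, 2.01], [0.21, 2.61], [-1.34, 4.49], [0.05, 2.63], [-2.56, 2.56]. Speed limits (rad/s): [2.57, 2.57, 3.14, 3.14, 3.14, 3.14].

### API

Orientations are given as a rotation vector (axis times angle).
In Python, from workcell import bot gives the robot as it stands. The module is installed in compiled form; this text tells all that it offers.
- The arm moves only by the tool apply_moves, never from a script. Its argument "commands" is a list of rows, each a list of 5 numbers: the shift along the tool's x, y, z scaled (see below), then the turn about the tool's z scaled (see below), then the closure, from -1 (fully open) to 1 (shut). In form: [[tx, ty, tz, roll, hand], ...]. A call has 1 to 12 rows; each row is the pose to reach, as a shift and turn from the pose measured when the call began, along the tool's axes at that moment, turning the shorter way round; what a row does not reach only later rows make up. The controller multiplies each number of a shift by 150 mm and each number of a turn by pi rad. A row lasts 1/8 s, in which the tool goes at most 62.5 mm and 10.7 degrees, less where a joint would pass 70% of its speed; a pose out of reach is approached as far as the arm can. A call with a number of a shift or a turn outside -1 to 1 is refused whole. A call with a gripper value outside its range is refused whole. The fingers move at their own pace and stop on an object; "grip_force" is the grip in N (left out, the last holds). Time passes only in rows, so rows that repeat a pose let the fingers close. It gives the time, the measured TCP pose, the force and the opening at its end, in the units of the state.
- bot.state(): the state, without advancing time (a new reading comes with each control period).
- bot.capture(name): name is "scene" or "top"; returns the picture (384x512x3 uint8, blue, green, red); there is no depth.
- bot.get_calibration(name): a dict with "camera_matrix" (3x3 intrinsics, pixels), "R" (3x3) and "t" (3): a world point X has camera coordinates R X + t. Camera axes: x right, y down, z forward; pixel columns grow to the right and rows downward; lengths in m; the calibration is good to about 2 mm. A picture is of the moment at which its call begins. get_calibration takes no time and is no camera call.
- bot.job_done(): hands the job in, once; it reports no verdict.
Trained networks look in the newest picture that a camera, given by its name, has taken for a name from the list of things; names that differ only in an ending like _2 or _b are one class to them, and where a whole thing is asked for, a point or a joint stands for the part that bears it (a point fixed in the world has none). Each returns a list of dicts, best first, with "conf" (0 to 1); they miss things now and then, are a little off and sometimes report something else, mostly with a low value. They report only what shows in the picture. A call takes as long as a camera call.
- bot.spot_in(label, camera): "xy" ([column, row] in pixels, amid what is visible of it).
- bot.tip_of(label, camera): "xy" ([column, row] in pixels: a listed point, or the origin of a listed thing).
The state is a dict: "time": time; "qpos": joint angles; "dq": joint speeds; "effort": joint torques, N m; "tcp_pos": TCP position; "eef_rot": TCP orientation; "force": force on the tool from outside, world axes, zero at the start; "ft_torque": the same for the moment, N m; "width": finger opening in m.
Only numpy, scipy, OpenCV 4.12 (cv2) and the standard library are available. Lean on these libraries where they do the work, as an engineer would, in place of code of your own. Each camera call takes 0.05 s, during which the arm holds its last target. There are 200 camera calls.

### The job

Start the classroom sprouting box by pushing, without picking anything up: first push its open lid down until it is fully shut, then press the raised far end of the rocker switch all the way down so that it stays on, then press the large round key fully in and let it go. Keep to that order, do not press the small round key, and leave the jars, pot, cup, brick and spoon where they are.

Things in the scene. Friction and masses are not known exactly. Their poses are not given: they have to be found in the camera images.
- sprouter: The sprouting box: open white plastic box, 180 mm (its x) x 190 mm (its y) x 90 mm tall, fixed to the table, seedlings inside below the rim. Origin: centre of its underside; z up; its -x side faces roughly towards the robot, the lid's hinge runs along its y at the top of its +x side.
- lid (a joint): Angle of the lid of the sprouting box, rad: 0 = lying shut on the box, positive = open, starts at 0.5 to 0.95 and can go to 1.5. The lid is a clear pane in a white frame, 180 x 190 mm, 10 mm thick in all, and weighs about 0.2 kg. A stiff hinge holds it at any angle; about 1 to 3 N down near its free edge closes it, and it stays shut.
- lid_edge (a point): Middle of the free edge of the lid (the edge towards the robot), on its upper face; moves with the lid. Distance to lid_hinge 180 mm. When shut it is 100 mm above the table.
- lid_hinge (a point): Point above the middle of the hinge, level with the upper face of the shut lid (100 mm above the table); does not move as the lid turns. The hinge axis itself runs 10 mm below it, along the box's y.
- board: Wooden control board 135 mm (its x) x 250 mm (its y) x 18 mm thick, fixed to the table, lying beside the box (to its left or right), its x axis pointing away from the robot. It carries three white modules side by side along its y, 78 mm apart, in any order, each 108 x 72 mm and 30 mm tall (tops 48 mm above the table), turned like the board: one with the rocker, one with the large round key, one with the small round key. Origin: centre of its underside.
- rocker (a joint): Tilt of the rocker switch, rad: 0 = off (far half raised, near half level), 0.30 = fully on (far half level, near half raised). Starts off (0 to 0.03). It stays where it is left; about 3 N down at rocker_press tips it. The grey rocker is 64 mm long along the board's x, 28 mm wide and shaped like a shallow V, with its hinge across the middle.
- rocker_press (a point): Spot to press: on the upper face of the rocker's far half (board +x), 22 mm from the hinge line and 10 mm from the far end; moves with the rocker. It is about 68 mm above the table when off and 62 mm when fully on.
- start_key (a joint): Travel of the large round key, m: 0 = up, 0.006 = fully in. Springs back when let go; about 1.5 N starts it moving and 5 N brings it fully in.
- start_key_top (a point): Centre of the top of the large round key: grey, 36 mm diameter, in a black collar of 52 mm. 66 mm above the table when up, 60 mm (flush with the collar) when fully in; pressed straight down. Moves with the key.
- small_key (a joint): Travel of the small round key, m: 0 = up, 0.006 = fully in, springs back. Not to be pressed.
- small_key_top (a point): Centre of the top of the small round key: grey, 16 mm diameter, in a black collar of 32 mm. 66 mm above the table.
- jar_cress: Loose clear jar of cress sprouts, 60 mm diameter, 65 mm tall, greenery to about 91 mm; beyond and between the box and the board. Origin: centre of its underside, z up.
- jar_beans: Loose clear jar with a few bean sprouts, 54 mm diameter, 60 mm tall, greenery to about 84 mm; on the robot's side. Origin: centre of its underside, z up.
- pot: Loose small terracotta pot with seedlings, 68 mm diameter, 62 mm tall, greenery to about 109 mm; beyond the board. Origin: centre of its underside, z up.
- beaker: Loose yellow plastic cup, 64 mm diameter, 75 mm tall; beyond the board. Origin: centre of its underside, z up.
- brick: Loose wooden toy brick 50 x 30 x 20 mm, between the box and the board. Origin: centre of its underside, z up.
- scoop: Loose spoon 140 mm long lying on the robot's side of the box, under 30 mm high. Origin about its middle, on the surface.

How it is judged:
By the outcome, as a careful person would: the job done as asked, in the order asked, and still so for the second after the job is handed in, with the robot touching nothing.
It also fails if it takes over 51 s, if anything falls off the work surface, if the arm or the gripper's body presses on something with over 40 N, if the wrist force passes 120 N, or if a joint passes its speed limit or range.

## Working session

There is one attempt and no reset: what is moved stays moved. The work goes in short steps, Python scripts to look and compute and a tool call to move; the robot and the scene stay as the last step left them, time stands still between calls to the robot, and variables do not carry over. Pictures are saved under pics/ and viewed, about 8 in all and at most 12, crops included, and the job is handed in when it is done.

Besides the shell and the picture viewer there is one more tool, called after "Call:" as name(argument=value, ...) on one line, values as JSON. apply_moves: Moves the arm, as the interface text tells. Its arguments: {"type":"object","properties":{"commands":{"type":"array"},"grip_force":{"type":"number"}},"required":["commands"]}

```bash
mkdir -p pics
cat > h.py <<'E'
import numpy as np,cv2
from workcell import bot
def ray(cam,xy):
    c=bot.get_calibration(cam);R=np.array(c["R"]);t=np.array(c["t"]).ravel()
    d=R.T@np.linalg.inv(np.array(c["camera_matrix"]))@np.array([xy[0],xy[1],1.])
    return -R.T@t,d
def atz(cam,xy,z):
    o,d=ray(cam,xy);return o+d*(z-o[2])/d[2]
def tri(xa,xb):
    o1,d1=ray("scene",xa);o2,d2=ray("top",xb)
    s=np.linalg.lstsq(np.c_[d1,-d2],o2-o1,rcond=None)[0]
    p,q=o1+s[0]*d1,o2+s[1]*d2
    return (p+q)/2,np.linalg.norm(p-q)
E
python3 - <<'E'
from h import *
np.set_printoptions(precision=3,suppress=True)
a=bot.capture("scene");b=bot.capture("top")
cv2.imwrite("pics/s1.png",a);cv2.imwrite("pics/t1.png",b)
print(bot.state())
Z=dict(lid_edge=None,lid_hinge=.1,rocker_press=.068,start_key_top=.066,small_key_top=.066,board=0,sprouter=0)
for n,z in Z.items():
    r={}
    for c in("scene","top"):
        l=bot.tip_of(n,c)
        print(n,c,[(np.round(e["xy"],1),round(e["conf"],2), atz(c,e["xy"],z or .2)) for e in l[:2]])
        if l:r[c]=l[0]["xy"]
    if len(r)==2:print("  tri",tri(r["scene"],r["top"]))
E
```

```text
{'time': 0.1, 'qpos': array([-1.301,  0.32 ,  1.566, -0.   ,  1.257, -0.02 ]), 'dq': array([-0.   , -0.002, -0.002,  0.001,  0.   , -0.002]), 'effort': array([  0.001, -41.333, -23.251,   0.073,   0.042,  -0.   ]), 'tcp_pos': array([ 0.164, -0.551,  0.213]), 'eef_rot': array([-3.107, -0.453,  0.   ]), 'force': array([0.382, 0.335, 0.14 ]), 'ft_torque': array([0.022, 0.033, 0.001]), 'width': 0.09146527253520317}
lid_edge scene [(array([314.2,  90.9]), 0.74, array([0.447, 0.293, 0.2  ]))]
lid_edge top [(array([167.8, 159. ]), 0.24, array([0.594, 0.239, 0.2  ]))]
  tri (array([0.562, 0.196, 0.288]), np.float64(0.04446940093658182))
lid_hinge scene [(array([347.2, 153.7]), 0.77, array([0.605, 0.269, 0.1  ]))]
lid_hinge top [(array([166.4, 161.2]), 0.85, array([0.608, 0.271, 0.1  ]))]
  tri (array([0.607, 0.269, 0.102]), np.float64(0.0036648225233201956))
rocker_press scene [(array([163.1, 254. ]), 0.64, array([ 0.581, -0.247,  0.068])), (array([309., 170.]), 0.19, array([0.566, 0.177, 0.068]))]
rocker_press top [(array([357.6, 166.5]), 0.47, array([ 0.6  , -0.254,  0.068]))]
  tri (array([ 0.596, -0.251,  0.085]), np.float64(0.003352373224527351))
start_key_top scene [(array([125.1, 274.7]), 0.52, array([ 0.58 , -0.329,  0.066]))]
start_key_top top [(array([386.6, 167.2]), 0.68, array([ 0.598, -0.335,  0.066]))]
  tri (array([ 0.594, -0.331,  0.083]), np.float64(0.003994993541757387))
small_key_top scene [(array([183.3, 227.6]), 0.49, array([ 0.542, -0.176,  0.066]))]
small_key_top top [(array([330.5, 177.7]), 0.6, array([ 0.568, -0.179,  0.066]))]
  tri (array([ 0.563, -0.18 ,  0.086]), np.float64(0.011243865898182078))
board scene []
board top []
sprouter scene [(array([310.5, 173.2]), 0.83, array([0.685, 0.046, 0.2  ]))]
sprouter top [(array([180. , 200.1]), 0.59, array([0.494, 0.206, 0.2  ]))]
  tri (array([ 0.509,  0.256, -0.018]), np.float64(0.008006524497217192))
```

View pics/s1.png

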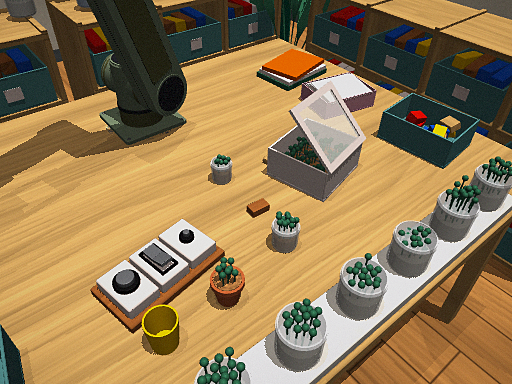

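View pics/t1.png

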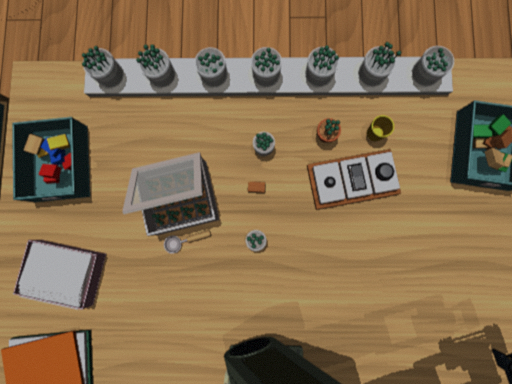

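The scene picture shows the lid open at about (330,125), with the board at the left: large key (126,281), rocker (160,258), small key (186,237). The top picture shows the large key at (384,171), rocker (358,177), small key (330,182) and lid (165,183). The networks' points are a bit off these, so I'll crop for detail.

Run:
```python
from h import *
a=cv2.imread("pics/s1.png");b=cv2.imread("pics/t1.png")
f=lambda i,x,y,w,h,s:cv2.resize(i[y:y+h,x:x+w],None,fx=s,fy=s,interpolation=cv2.INTER_CUBIC)
A=f(a,85,210,150,115,5);B=f(b,300,140,110,80,5)
cv2.imwrite("pics/c1.png",A)
C=np.zeros((590,800,3),np.uint8)
L=f(a,260,75,110,125,4.7)[:590];C[:L.shape[0],:L.shape[1]]=L[:590]
cv2.imwrite("pics/c2.png",np.vstack([np.hstack([f(b,300,140,110,80,4)]),f(b,115,145,110,65,4)]))
```

```text
(no output)
```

View pics/c1.png

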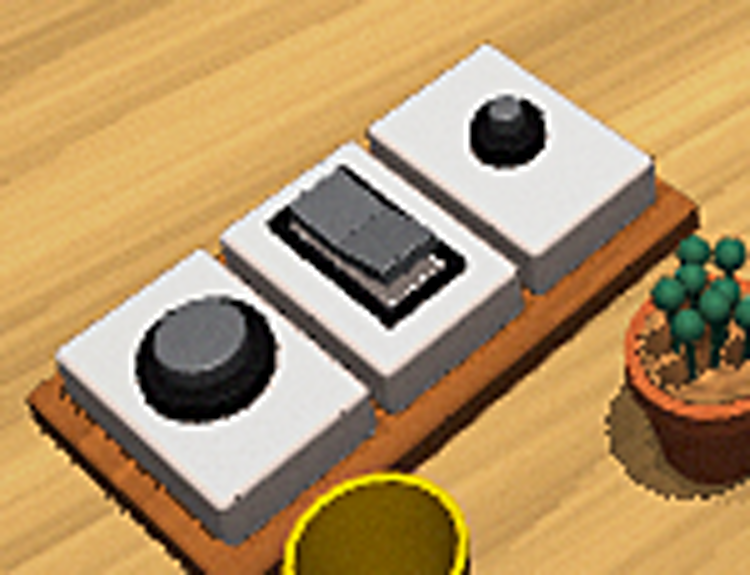

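View pics/c2.png

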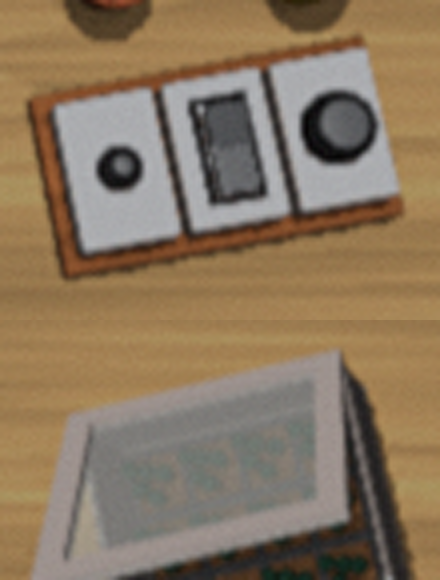

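The crops give these pixels:
- **Scene:** key top (125,277), rocker press (165,259), small key (186.4,231.6).
- **Top:** key top (387,170.8), rocker press (356,168.3), small key (330.8,180.3).

In the top crop, the lid's free edge lies near the bottom, from (124,217) to (203,198).

Run:
```python
from h import *
np.set_printoptions(precision=3,suppress=True)
for n,s,t,z in(("key",(125,277),(387,170.8),.066),("rock",(165,259.4),(356,168.3),.068),("small",(186.4,231.6),(330.8,180.3),.066)):
    print(n,tri(s,t),atz("scene",s,z),atz("top",t,z))
# board modules' top corners z=.048 in both views
for c in [((58,356),(98.6-0,0))]: pass
S=np.array([(58,356),(205,250),(490,45),(655,158),(375,395),(222,515),(390,385),(518,270)])/5+[85,210]
print("scene mods",[atz("scene",p,.048)[:2] for p in S])
T=np.array([(52,107),(365,47),(402,195),(85,254)])/4+[300,140]
print("top mods",[atz("top",p,.048)[:2] for p in T])
c=bot.get_calibration("top");print(c["camera_matrix"],-np.array(c["R"]).T@np.array(c["t"]).ravel())
c=bot.get_calibration("scene");print(-np.array(c["R"]).T@np.array(c["t"]).ravel())
a=cv2.imread("pics/s1.png")
cv2.imwrite("pics/c3.png",cv2.resize(a[75:200,255:375],None,fx=4.7,fy=4.7,interpolation=cv2.INTER_CUBIC))
```

```text
key (array([ 0.587, -0.333,  0.07 ]), np.float64(0.0014165140932333475)) [ 0.584 -0.332  0.066] [ 0.588 -0.335  0.066]
rock (array([ 0.595, -0.25 ,  0.067]), np.float64(0.0007710701598673094)) [ 0.595 -0.251  0.068] [ 0.595 -0.25   0.068]
small (array([ 0.56 , -0.179,  0.071]), np.float64(0.0005821472686518805)) [ 0.556 -0.177  0.066] [ 0.561 -0.18   0.066]
scene mods [array([ 0.545, -0.376]), array([ 0.532, -0.308]), array([ 0.503, -0.155]), array([ 0.604, -0.135]), array([ 0.637, -0.288]), array([ 0.649, -0.358]), array([ 0.636, -0.282]), array([ 0.619, -0.213])]
top mods [array([ 0.602, -0.133]), array([ 0.646, -0.356]), array([ 0.54 , -0.377]), array([ 0.498, -0.155])]
[[352.785   0.    257.404]
 [  0.    352.785 186.881]
 [  0.      0.      1.   ]] [0.425 0.002 1.039]
[ 1.118 -0.458  0.732]
```

View pics/c3.png

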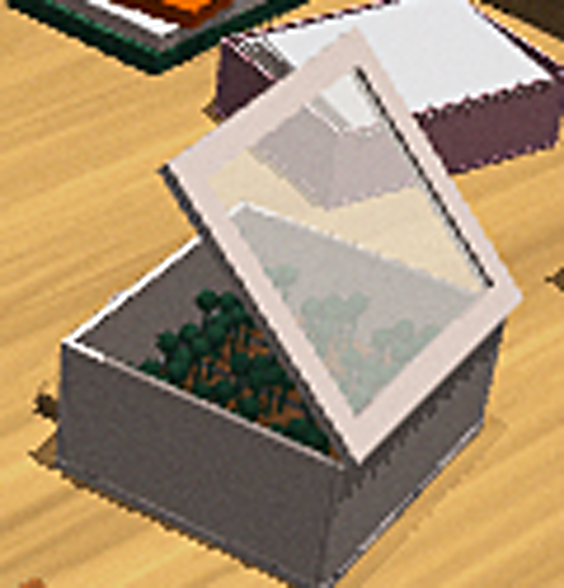

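In the scene crop, the lid's free-edge corners sit at full-image (290.1,111.2) and (330.5,81). The matching top corners are (201.7,195.7) and (124,211). The board points agree with the geometry: press point (0.595,-0.251) and key (0.588,-0.332).

Run:
```python
from h import *
np.set_printoptions(precision=3,suppress=True)
print(tri((290.1,111.2),(201.7,195.7)));print(tri((330.5,81),(124,211)))
for p in((319.5,62),): pass
# hinge-side corners of pane top face
print(tri((366,138),(130,186)) , tri((331.5,173.5),(200,153)))
from scipy.spatial.transform import Rotation as Ro
print(Ro.from_rotvec(bot.state()["eef_rot"]).as_matrix())
```

```text
(array([0.504, 0.152, 0.217]), np.float64(0.002899531666971089))
(array([0.466, 0.33 , 0.225]), np.float64(0.00040045542865441754))
(array([0.554, 0.392, 0.065]), np.float64(0.026860838101041656)) (array([0.632, 0.181, 0.097]), np.float64(0.002287417596938978))
[[ 0.958  0.286  0.   ]
 [ 0.286 -0.958 -0.   ]
 [-0.     0.    -1.   ]]
```

Call:
apply_moves(commands=[[0, 0, -0.6, 0, 1], [0, 0, -0.6, 0, 1], [0.4, -0.4, -0.6, 0, 1], [0.76, -0.89, -0.6, 0, 1], [0.76, -0.89, -0.6, 0, 1]], grip_force=20)

```text
time: 1.42
tcp_pos: [0.2359, -0.3885, 0.3041]
eef_rot: [3.108, 0.454, 0.001]
force: [0.2, 0.0, 0.8]
width: 0.044
```

Call:
apply_moves(commands=[[0.25, -0.29, 0, 0, 1], [0.5, -0.58, 0, 0, 1], [0.76, -0.89, 0, 0, 1], [0.76, -0.89, 0, 0, 1]])

```text
time: 1.92
tcp_pos: [0.308, -0.2248, 0.3045]
eef_rot: [3.107, 0.465, 0.003]
force: [-0.2, -0.8, -0.0]
width: 0.0044
```

Call:
apply_moves(commands=[[0.25, -0.29, 0, 0, 1], [0.5, -0.58, 0, 0, 1], [0.76, -0.89, 0, 0, 1], [0.76, -0.89, 0, 0, 1]])

```text
time: 2.42
tcp_pos: [0.3791, -0.0615, 0.3047]
eef_rot: [-3.105, -0.475, -0.003]
force: [0.9, 0.3, 0.3]
width: 0.0002
```

Call:
apply_moves(commands=[[0.25, -0.29, 0, 0, 1], [0.5, -0.58, 0, 0, 1], [0.76, -0.89, 0, 0, 1], [0.76, -0.89, 0, 0, 1]])

```text
time: 2.92
tcp_pos: [0.4495, 0.1009, 0.3042]
eef_rot: [3.105, 0.479, 0.002]
force: [-0.6, -1.3, 0.1]
width: 0.0002
```

Call:
apply_moves(commands=[[0.25, -0.28, 0, 0.01, 1], [0.5, -0.56, 0, 0.02, 1], [0.73, -0.81, 0, 0.032, 1], [0.73, -0.81, 0, 0.032, 1], [0.73, -0.81, 0.4, 0.032, 1], [0.73, -0.81, 0.4, 0.032, 1]])

```text
time: 3.68
tcp_pos: [0.5141, 0.2453, 0.2398]
eef_rot: [3.12, 0.318, -0.017]
force: [1.0, 0.4, 0.9]
width: 0.0001
```

Run:
```python
from h import *
a=bot.capture("scene");b=bot.capture("top")
f=lambda i,x,y,w,h,s:cv2.resize(i[y:y+h,x:x+w],None,fx=s,fy=s)
cv2.imwrite("pics/d1.png",np.hstack([f(a,240,40,140,160,2.8),f(b,100,120,140,160,2.8)]))
print(bot.state()["tcp_pos"],bot.state()["force"])
```

```text
[0.51824683 0.24799151 0.2459049 ] [ 1.22364879 -0.74354403  1.00034671]
```

View pics/d1.png

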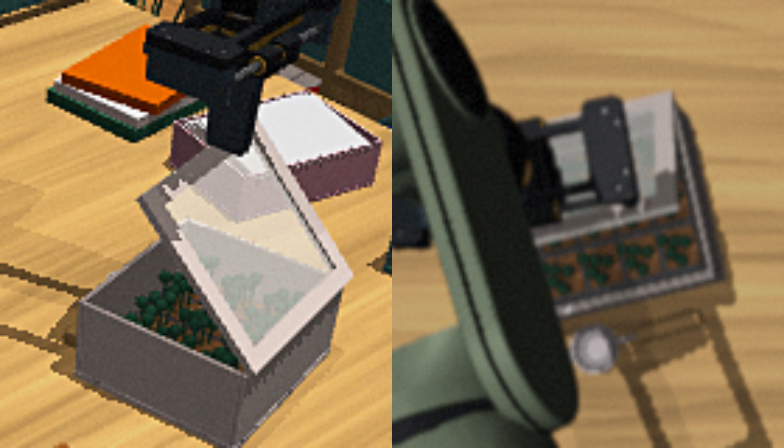

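Left panel: the closed fingertips sit just above the lid's upper face, near the middle of the free edge, with the tip at crop (230,150). Right panel agrees. I'll push down along the lid's arc.

Call:
apply_moves(commands=[[0, 0, 0.13, 0, 1], [0, 0, 0.27, 0, 1], [-0.08, 0, 0.38, 0, 1], [-0.15, 0, 0.49, 0, 1], [-0.2, 0, 0.61, 0, 1], [-0.26, 0, 0.73, 0, 1], [-0.29, 0, 0.81, 0, 1], [-0.31, 0, 0.89, 0, 1], [-0.33, 0, 0.94, 0, 1], [-0.33, 0, 0.94, 0, 1]])

```text
time: 5.03
tcp_pos: [0.4697, 0.2378, 0.1043]
eef_rot: [3.125, 0.319, 0.002]
force: [0.6, 0.7, 0.8]
width: 0.0004
```

Call:
apply_moves(commands=[[0, 0, 0.01, 0, 1], [0, 0, 0.02, 0, 1], [0, 0, 0.03, 0, 1], [0, 0, 0.035, 0, 1], [0, 0, 0.035, 0, 1]])

```text
time: 5.65
tcp_pos: [0.4697, 0.2378, 0.099]
eef_rot: [3.125, 0.319, 0.002]
force: [0.2, -0.6, -0.1]
width: 0.0004
```

Call:
apply_moves(commands=[[0, 0, 0.01, 0, 1], [0, 0, 0.02, 0, 1], [0, 0, 0.02, 0, 1]])

```text
time: 6.02
tcp_pos: [0.4696, 0.2378, 0.0972]
eef_rot: [3.125, 0.32, 0.003]
force: [-2.5, -1.1, 9.5]
width: 0.0005
```

Run:
```python
from h import *
a=bot.capture("scene");b=bot.capture("top")
f=lambda i,x,y,w,h,s:cv2.resize(i[y:y+h,x:x+w],None,fx=s,fy=s)
cv2.imwrite("pics/d2.png",np.hstack([f(a,240,60,140,140,2.8),f(b,100,120,140,140,2.8)]))
for c in("scene","top"):
  for n in("lid_edge","lid_hinge"):
    print(c,n,[(e["xy"],e["conf"],atz(c,e["xy"],.1)) for e in bot.tip_of(n,c)])
print(bot.state()["force"])
```

```text
scene lid_edge [([288.8, 128.0], 0.84, array([0.42829656, 0.23035725, 0.1       ])), ([165.8, 344.7], 0.7, array([ 0.77194901, -0.34574948,  0.1       ]))]
scene lid_hinge [([346.4, 154.7], 0.93, array([0.60631836, 0.26421943, 0.1       ]))]
top lid_edge [([178.2, 231.2], 0.62, array([0.41942597, 0.23285716, 0.1       ]))]
top lid_hinge [([168.9, 159.8], 0.84, array([0.61214435, 0.26435751, 0.1       ])), ([324.1, 132.2], 0.58, array([ 0.68850162, -0.15788507,  0.1       ]))]
[-1.55631738 -0.40869495  9.38148315]
```

View pics/d2.png

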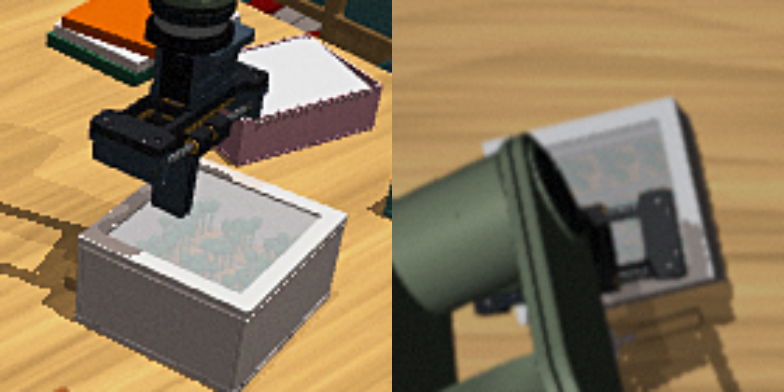

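The lid lies flat and shut (edge at about (0.428,0.230), 0.1 m high, as predicted), with 9.5 N felt at the stop. I'll press slightly more, lift, and go to the rocker.

Call:
apply_moves(commands=[[0, 0, 0.01, 0, 1], [0, 0, 0.01, 0, 1], [0, 0, -0.3, 0, 1], [0, 0, -0.68, 0, 1], [0.02, 0.3, -0.68, 0, 1], [0.03, 0.6, -0.68, 0, 1], [0.04, 0.84, -0.68, 0, 1], [0.04, 0.84, -0.68, 0, 1]])

```text
time: 7.32
tcp_pos: [0.5012, 0.1137, 0.1991]
eef_rot: [3.125, 0.314, 0.003]
force: [0.1, 1.0, 0.6]
width: 0.0007
```

Call:
apply_moves(commands=[[0.02, 0.3, 0, 0, 1], [0.03, 0.6, 0, 0, 1], [0.04, 0.84, 0, 0, 1], [0.04, 0.84, 0, 0, 1]])

```text
time: 7.82
tcp_pos: [0.5326, -0.0096, 0.1989]
eef_rot: [3.125, 0.31, 0.002]
force: [-0.5, 0.9, 1.0]
width: 0.0005
```

Call:
apply_moves(commands=[[0.02, 0.3, 0, 0, 1], [0.03, 0.6, 0, 0, 1], [0.04, 0.84, 0, 0, 1], [0.04, 0.84, 0, 0, 1], [0.04, 0.84, 0, 0, 1]])

```text
time: 8.45
tcp_pos: [0.563, -0.1304, 0.1988]
eef_rot: [-3.126, -0.312, -0.002]
force: [-0.5, 0.5, 0.1]
width: 0.0003
```

Call:
apply_moves(commands=[[0.02, 0.3, 0, 0, 1], [0.03, 0.6, 0, 0, 1], [0.04, 0.84, 0, 0, 1], [0.04, 0.84, 0, 0, 1], [0.04, 0.84, 0, 0, 1]])

```text
time: 9.07
tcp_pos: [0.5937, -0.2508, 0.1987]
eef_rot: [-3.124, -0.314, -0.001]
force: [-0.7, 0.1, 0.4]
width: 0.0003
```

Call:
apply_moves(commands=[[0.01, 0, 0.4, 0, 1], [0.01, 0, 0.75, 0, 1], [0.01, 0, 0.8, 0, 1], [0.01, 0, 0.83, 0, 1], [0.01, 0, 0.86, 0, 1], [0.01, 0, 0.88, 0, 1], [0.01, 0, 0.9, 0, 1], [0.01, 0, 0.9, 0, 1]])

```text
time: 10.07
tcp_pos: [0.5958, -0.2506, 0.0643]
eef_rot: [-3.125, -0.314, -0.003]
force: [2.1, 0.5, 2.2]
width: 0.0007
```

Call:
apply_moves(commands=[[0, 0, 0.007, 0, 1], [0, 0, 0.014, 0, 1], [0, 0, 0.014, 0, 1]])

```text
time: 10.45
tcp_pos: [0.5959, -0.2507, 0.0623]
eef_rot: [-3.125, -0.314, -0.004]
force: [1.7, 0.9, 3.3]
width: 0.0004
```

Call:
apply_moves(commands=[[0, 0, 0.007, 0, 1], [0, 0, 0.014, 0, 1], [0, 0, 0.014, 0, 1]])

```text
time: 10.82
tcp_pos: [0.596, -0.2507, 0.0622]
eef_rot: [-3.126, -0.314, -0.005]
force: [-0.9, 1.9, 13.1]
width: 0.0004
```

Call:
apply_moves(commands=[[0, 0, -0.3, 0, 1], [0, 0, -0.6, 0, 1], [-0.3, 0, -0.95, 0, 1], [-0.6, 0, -0.95, 0, 1], [-1, 0, -0.95, 0, 1], [-1, 0, -0.95, 0, 1]])

```text
time: 11.58
tcp_pos: [0.4437, -0.2803, 0.2036]
eef_rot: [-3.124, -0.309, 0.003]
force: [0.8, 0.2, 0.4]
width: 0.0004
```

Run:
```python
from h import *
a=bot.capture("scene");b=bot.capture("top")
f=lambda i,x,y,w,h,s:cv2.resize(i[y:y+h,x:x+w],None,fx=s,fy=s,interpolation=cv2.INTER_CUBIC)
cv2.imwrite("pics/d3.png",np.hstack([f(a,85,200,110,130,3.6),f(b,300,140,110,130,3.6)]))
print(bot.state()["tcp_pos"],bot.state()["force"])
for n in("start_key_top","rocker_press"):
  for c in("scene","top"):
    print(n,c,[(e["xy"],e["conf"],atz(c,e["xy"],.064)) for e in bot.tip_of(n,c)])
```

```text
[ 0.44789693 -0.28064061  0.20398442] [-0.44453906  0.54916413 -0.20217423]
start_key_top scene [([127.2, 274.8], 0.54, array([ 0.58063835, -0.32576538,  0.064     ]))]
start_key_top top [([385.9, 167.9], 0.71, array([ 0.59639642, -0.33332767,  0.064     ]))]
rocker_press scene [([164.2, 258.2], 0.63, array([ 0.58849799, -0.24945254,  0.064     ]))]
rocker_press top [([358.1, 166.5], 0.78, array([ 0.60031722, -0.25660281,  0.064     ]))]
```

View pics/d3.png

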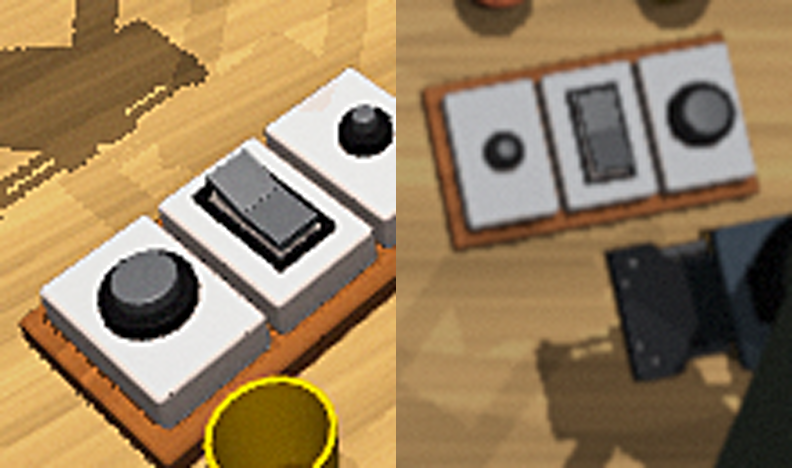

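The rocker is now on: in the left panel its far half is level and its near half raised at (235,170). The large key is at crop (145,278). Next I'll press the large key.

Call:
apply_moves(commands=[[0.3, 0.18, 0, 0, 1], [0.6, 0.36, 0, 0, 1], [0.84, 0.52, 0, 0, 1], [0.84, 0.52, 0, 0, 1], [0.84, 0.52, 0.3, 0, 1], [0.84, 0.52, 0.6, 0, 1], [0.84, 0.52, 0.82, 0, 1], [0.84, 0.52, 0.84, 0, 1], [0.84, 0.52, 0.84, 0, 1]])

```text
time: 13.0
tcp_pos: [0.5894, -0.3316, 0.0792]
eef_rot: [3.125, 0.316, 0.006]
force: [-0.2, -0.6, 0.5]
width: 0.0005
```

Well placed. Pressing down slowly.

Call:
apply_moves(commands=[[-0.01, 0, 0.04, 0, 1], [-0.01, 0, 0.08, 0, 1], [-0.01, 0, 0.1, 0, 1], [-0.01, 0, 0.11, 0, 1], [-0.01, 0, 0.12, 0, 1], [-0.01, 0, 0.125, 0, 1], [-0.01, 0, 0.13, 0, 1], [-0.01, 0, 0.13, 0, 1], [-0.01, 0, 0.13, 0, 1]])

```text
time: 14.12
tcp_pos: [0.5887, -0.3324, 0.0641]
eef_rot: [3.123, 0.316, 0.01]
force: [-4.5, 1.7, 19.2]
width: 0.0003
```

19 N at z=0.064 is not the soft spring I expected, so I'll look.

Run:
```python
from h import *
a=bot.capture("scene");b=bot.capture("top")
f=lambda i,x,y,w,h,s:cv2.resize(i[y:y+h,x:x+w],None,fx=s,fy=s,interpolation=cv2.INTER_CUBIC)
cv2.imwrite("pics/d4.png",np.hstack([f(a,85,200,125,150,3.2),f(b,300,120,120,150,3.2)]))
s=bot.state();print(s)
```

```text
{'time': 14.225, 'qpos': array([-0.53191047,  0.5861107 ,  1.51766427,  0.00183898,  1.03097214,
        0.83635485]), 'dq': array([ 0.00056248, -0.00119853,  0.00091734,  0.00083267,  0.0014995 ,
       -0.00181452]), 'effort': array([ 1.15229907e-01, -3.99523723e+01, -1.67071742e+01,  2.05859751e-01,
       -1.62037890e+00, -7.65888806e-03]), 'tcp_pos': array([ 0.58869985, -0.33248382,  0.06409097]), 'eef_rot': array([3.12286882, 0.31584179, 0.01012873]), 'force': array([-3.74767928,  2.13901204, 19.78023678]), 'ft_torque': array([0.37077486, 0.87638499, 0.03660447]), 'width': 0.0008368104468341195}
```

View pics/d4.png

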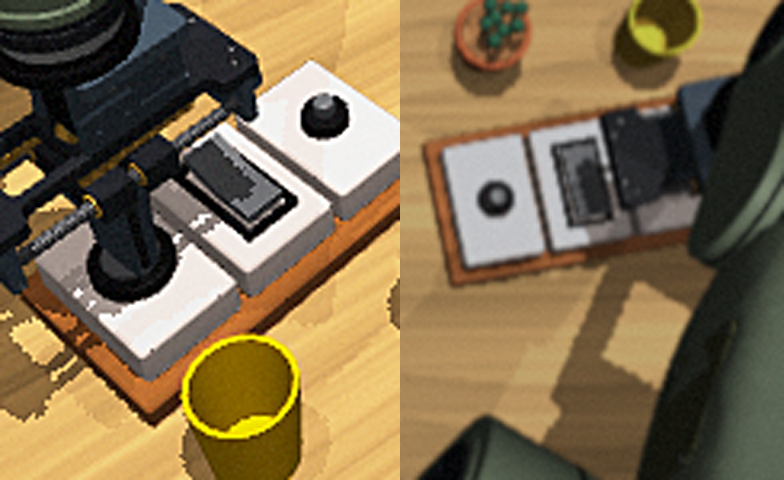

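The finger stands centred on the key, and the body and cup are clear of each other. I'll back off and step down to see the force profile.

Call:
apply_moves(commands=[[0, 0, -0.05, 0, 1], [0, 0, -0.05, 0, 1], [0, 0, -0.05, 0, 1]])

```text
time: 14.6
tcp_pos: [0.588, -0.3321, 0.0706]
eef_rot: [3.124, 0.316, 0.008]
force: [0.9, 0.1, -0.6]
width: 0.0005
```

Call:
apply_moves(commands=[[0, 0, 0.02, 0, 1], [0, 0, 0.02, 0, 1]])

```text
time: 14.85
tcp_pos: [0.5881, -0.3321, 0.0671]
eef_rot: [3.124, 0.316, 0.007]
force: [-0.0, 0.4, 3.8]
width: 0.0004
```

Call:
apply_moves(commands=[[0, 0, 0.01, 0, 1], [0, 0, 0.01, 0, 1]])

```text
time: 15.1
tcp_pos: [0.5881, -0.3321, 0.0657]
eef_rot: [3.124, 0.316, 0.007]
force: [-0.6, 0.1, 4.1]
width: 0.0006
```

Call:
apply_moves(commands=[[0, 0, 0.01, 0, 1], [0, 0, 0.01, 0, 1]])

```text
time: 15.35
tcp_pos: [0.5881, -0.3321, 0.0644]
eef_rot: [3.124, 0.316, 0.007]
force: [-1.0, 0.5, 4.8]
width: 0.0007
```

Call:
apply_moves(commands=[[0, 0, 0.01, 0, 1], [0, 0, 0.01, 0, 1]])

```text
time: 15.6
tcp_pos: [0.5881, -0.3321, 0.0642]
eef_rot: [3.124, 0.316, 0.008]
force: [-1.8, 1.5, 9.5]
width: 0.0005
```

The force climbs softly, 3.8 N at z=0.0671, 4.1 N at 0.0657 and 4.8 N at 0.0644, then meets a hard stop at 0.0642. That fits the key's spring (1.5 to 5 N over 6 mm) from a top at about 0.070, which is the height I triangulated. So the key is fully in. I'll release and retreat.

Call:
apply_moves(commands=[[0, 0, -0.2, 0, 1], [0, 0, -0.5, 0, 1], [0, 0, -0.9, 0, 1], [-0.3, 0, -0.95, 0, 1], [-0.6, 0, -0.95, 0, 1], [-0.95, 0, -0.95, 0, 1], [-0.95, 0, -0.95, 0, 1]])

```text
time: 16.48
tcp_pos: [0.4446, -0.3606, 0.2056]
eef_rot: [3.126, 0.311, 0.005]
force: [-0.3, -0.2, 0.4]
width: 0.0002
```

Run:
```python
from h import *
np.set_printoptions(precision=3,suppress=True)
a=bot.capture("scene");b=bot.capture("top")
cv2.imwrite("pics/e1.png",cv2.resize(a[70:360,70:390],None,fx=2.5,fy=2.06,interpolation=cv2.INTER_CUBIC)[:600])
cv2.imwrite("pics/e2.png",b)
s=bot.state();print(s["tcp_pos"],s["force"])
r={}
for n in("lid_edge","start_key_top","small_key_top","rocker_press"):
  for c in("scene","top"):
    l=bot.tip_of(n,c); print(n,c,[(np.array(e["xy"]),e["conf"]) for e in l[:1]])
```

```text
[ 0.448 -0.361  0.206] [0.18  0.598 0.467]
lid_edge scene [(array([288.4, 127.2]), 0.66)]
lid_edge top []
start_key_top scene [(array([125.5, 273.8]), 0.8)]
start_key_top top [(array([386.2, 168.9]), 0.66)]
small_key_top scene [(array([184.6, 227.8]), 0.59)]
small_key_top top [(array([333.5, 178.7]), 0.43)]
rocker_press scene [(array([164.6, 259.2]), 0.71)]
rocker_press top [(array([350.3, 166.9]), 0.79)]
```

View pics/e1.png

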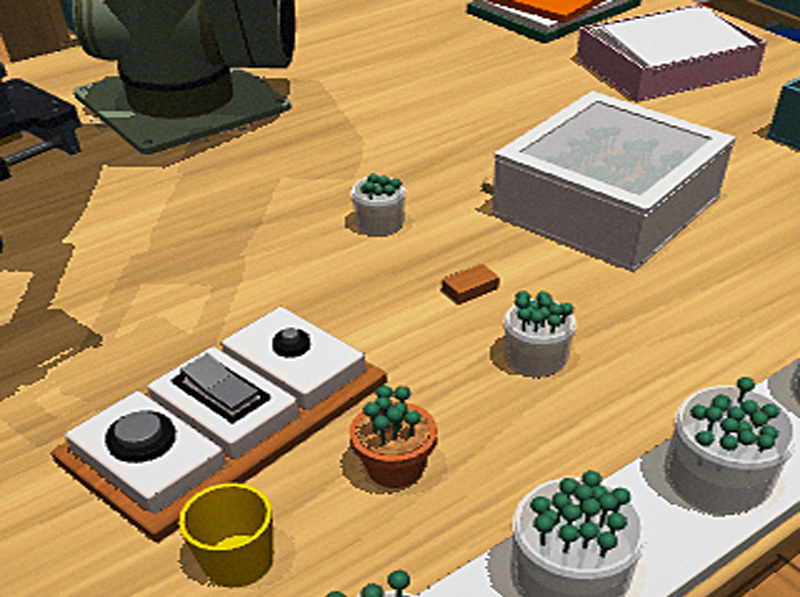

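View pics/e2.png

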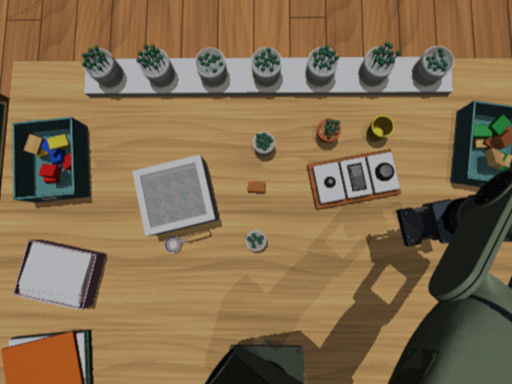

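The lid is shut at (175,195) in the top view. The rocker is on, with its near half raised. The key has sprung back and stands proud of its collar. The jars (263,143) and (256,240), pot (329,130), cup (381,127), brick (257,187) and spoon (175,244) are all where they began, and the arm is clear.

```bash
python3 -c "
from workcell import bot
print(bot.job_done())"
```

```text
the job is handed in; nothing more can be done
None
```

The job is done in the order asked and handed in at about 17 s of the 51 s allowed. I used only the closed fingertips to push, and picked nothing up.

- **Lid:** pushed down until it met a stop at about 9.5 N. It lies flat and shut in both final pictures.
- **Rocker:** the far end was pressed to a stop at z = 0.0622 (62 mm expected) with 13 N. It stayed on, near half raised.
- **Large key:** pressed twice and let go; it stands proud of its collar again. The first press read 19 N at z = 0.064, so I backed off and pressed again in small steps. The force rose softly from 3.8 to 4.8 N, then met a hard stop.
- **Everything else:** the small key was not touched. The jars, pot, cup, brick and spoon show no movement, and the arm ended clear with no force on it.

One check disagreed: the key's hard stop was at 64.2 mm, not the 60 mm given. Its top triangulated at about 70 mm instead of 66 mm, so the travel was still close to the full 6 mm. I could not read the key's travel directly. The lid stop also read about 97 mm against 100 mm, probably because the fingertips rested on the pane and not the frame.

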